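# Check a bur box under the height gauge

### The job

Check that the closed blue bur box clears the low height gauge: with the fingertips, push it flat along the worktop into the gauge's open mouth and under the top plate until it sits square against the stop at the back, and leave it there. Only push it, gently: do not take it between the fingers, lift it or tip it. Leave the dish, tape roll, plaster model, vial and marker around it where they are.

Things in the scene. Friction and masses are not known exactly. Their poses are not given: they have to be found in the camera images.
- bur_box: The part to push: shut blue bur box with clear lid (lid fixed), loose, about 0.11 kg. Solid from -31 to +30 mm along its x, 80 mm along y, 30 mm high, upright sides. Origin: centre of underside; z up. Its +x face (an 80 mm side) goes in first. Starts 130 to 155 mm before the gauge's origin, up to 45 mm off its centre line, turned up to 0.4 rad from its axes.
- height_gauge: Low metal bridge, fixed, no floor. Origin: on the worktop under the middle of the top plate; +x is the way in, away from the robot; z up. Top plate x -25 to +25 mm, 112 mm across, underside 35 mm up, top 42 (screw heads 44). It stays fixed. When the box is home its origin is at x = -5 and 11 mm of it still stands out in front, so fingers need not go underneath.
- gauge_mouth (a point): Middle of the gauge's mouth on the worktop, at x = -25 mm, y = 0 of the gauge. The passage is 92 mm wide (cheek inner faces at y = +46 and -46, from here to the stop). In front of it two lips 26 mm high flare outwards, to about x = -51, y = +62 and -62.
- gauge_stop (a point): Middle of the foot of the stop's face, at x = +25 mm, y = 0 of the gauge: a rigid bar 16 mm high across the back of the passage.
- dappen_dish: Bystander: small glass dish, 37 mm across, 26 mm high, about 130 mm to the +y side of the gauge. Origin: centre of its underside.
- tape_roll: Bystander: roll of tape lying flat, 69 mm across, 20 mm high, about 130 mm to the -y side of the gauge. Origin: centre of its underside.
- plaster_model: Bystander: plaster dental arch, 48x60x29 mm, behind the gauge on its -y side. Origin: centre of its underside.
- vial: Bystander: clear test vial lying flat, 48x10x10 mm, behind the gauge. Origin: centre of its underside.
- marker: Bystander: red-capped marker pen lying flat, 138x12x13 mm, to the right of the work. Origin: centre of its underside.
Not all that is in view belongs to the job. What is shaped like the bur_box but orange or yellow is not meant. Leave any green look-alike of the height_gauge alone.

How it is judged:
By the outcome, as a careful person would: the job done as asked, in the order asked, and still so for the second after the job is handed in, with the robot touching nothing.
It also fails if it takes over 64 s, if anything falls off the work surface, if the arm or the gripper's body presses on something with over 40 N, if the wrist force passes 120 N, or if a joint passes its speed limit or range.

### The arm

A 6-joint arm with a two-finger parallel gripper is mounted at the origin on a cart in front of the work surface, level with it; the furniture and walls round the work are solid. World frame = base frame: x ahead of the robot, y to its left, z up, the work surface at z = 0. Lengths are in m, angles in degrees, forces in N, time in s.
With the tool pointing down it reaches from about 0.4 to 0.825 m from the base axis. Payload 7 kg.
Tool frame: the origin (TCP) lies on the centre line of the jaws, within the pads' length; the fingertips stand 19 mm ahead of it and the grasp point (between the pads) is the TCP (r.tip_extent is the distance from the TCP to the fingertips, in m); z points along the fingers, y is the line along which they close (so a half turn about z gives the same grasp; the last joint's range is limited). The gripper opens to 88 mm and grips with 3 to 60 N. Pads are 19 mm wide; open, the fingers measure 130 mm over their backs; the gripper's body (78 mm by 193 mm) begins 47 mm behind the grasp point.
Start: joints at [-46.862, 20.546, 0.682, 0, -70.136, -16.507], TCP at [0.303, -0.603, 0.246] pointing down, gripper open.
Joint ranges: [-176.03, 176.03], [-82.01, 121.73], [-58.28, 71.71], [-173.87, 95.51], [-174.79, -0.11], [-173.66, 173.66]. Speed limits (degrees/s): [136.94, 136.94, 172.46, 180, 180, 180].

### API

Orientations are given as [roll, pitch, yaw] about the fixed x, y, z axes, in that order (R = Rz(yaw) Ry(pitch) Rx(roll)).
In Python, from plant import r gives the robot as it stands. The module is installed in compiled form; this text tells all that it offers.
- The arm moves only by the tool jog_arm, never from a script. Its argument "deltas" is a list that holds one entry, the list of rows, each a list of 5 numbers: the opening, from -1 (shut) to 1 (fully open), then the shift along the world's x, y, z in cm, then the turn about the world's z in rad. In form: [[[claw, dx, dy, dz, turn], ...]]. A call has 1 to 8 rows; each row shifts and turns the commanded pose from where the row before left it; what a row does not reach is not made up. A row lasts 1/8 s, in which the tool goes at most 62.5 mm and 10.7 degrees, less where a joint would pass 70% of its speed; a pose out of reach is approached as far as the arm can. A call with a gripper value outside its range is refused whole. The fingers move at their own pace and stop on an object; "force" is the grip in N (left out, the last holds). Time passes only in rows, so rows that do not move let the fingers close. It gives the time, the measured TCP pose, the force, the opening and the grip force at its end, in the units of the state.
- r.get_state(): the state, without advancing time (a new reading comes with each control period).
- r.capture(name): name is "scene" or "top" or "wrist"; returns the picture (400x640x3 uint8, blue, green, red); there is no depth.
- r.camera_info(name): a dict with "fx", "fy", "cx", "cy" (pixels), "view" (4x4, takes a point from world to camera coordinates). Camera axes: x right, y up, looking along -z (the intrinsics and any distortion apply to the point x, -y, -z); pixel columns grow to the right and rows downward; lengths in m; the calibration is good to about 2 mm. A picture is of the moment at which its call begins: read the wrist's pose just before it. camera_info takes no time and is no camera call; for the wrist camera it gives the pose at the moment of the call.
- r.close_job(): hands the job in; it is judged then, once.
The state is a dict: "time_s": time; "joints": joint angles; "qd": joint speeds; "joint_torque": joint torques, N m; "tcp_pos": TCP position; "eef_rot": TCP orientation; "contact_force": force on the tool from outside, world axes, zero at the start; "moment": the same for the moment, N m; "gripper_width": finger opening in m; "gripper_force": force on a finger pad.
Only numpy, scipy, OpenCV 4.12 (cv2) and the standard library are available. Lean on these libraries where they do the work, as an engineer would, in place of code of your own. Each camera call takes 0.05 s, during which the arm holds its last target. There are 200 camera calls.

## Working session

There is one attempt and no reset: what is moved stays moved. The work goes in short steps, Python scripts to look and compute and a tool call to move; the robot and the scene stay as the last step left them, time stands still between calls to the robot, and variables do not carry over. Pictures are saved under pics/ and viewed, at most 10 in all, crops included, and the job is handed in when it is done.

Besides the shell and the picture viewer there is one more tool, called after ">>>" in YAML: its name, and indented under it one key for each argument. jog_arm: Moves the arm, as the interface text tells. Its arguments: {"type":"object","properties":{"deltas":{"type":"array"},"force":{"type":"number"}},"required":["deltas"]}

```bash
mkdir -p pics; python3 - <<'E'
from plant import r
import cv2,numpy as np
for n in("scene","top"):
    cv2.imwrite(f"pics/{n}0.png",r.capture(n)); c=r.camera_info(n); print(n,c["fx"],c["fy"],c["cx"],c["cy"],{k:v for k,v in c.items() if k not in("fx","fy","cx","cy")})
s=r.get_state();print(s)
E
```

```text
scene 409.5576769760248 409.5576769760248 318.81416781096806 198.7383764587258 {'view': array([[-0.84982968, -0.52704439, -0.00370317,  0.50936781],
       [ 0.28400111, -0.46383219,  0.83916808, -0.1874578 ],
       [-0.44399648,  0.71209824,  0.54385955, -0.6817473 ],
       [ 0.        ,  0.        ,  0.        ,  1.        ]])}
top 412.145428650572 412.145428650572 323.70872058081153 200.4431005321524 {'view': array([[-0.01664613, -0.99970898, -0.01746003,  0.03654525],
       [ 0.98949486, -0.0189791 ,  0.14331682, -0.62089908],
       [-0.14360649, -0.01489094,  0.98952283, -1.00933197],
       [ 0.        ,  0.        ,  0.        ,  1.        ]])}
{'time_s': 0.1, 'joints': array([-4.68610332e+01,  2.05874189e+01,  6.39201810e-01, -1.71081323e-02,
       -7.01364832e+01, -1.65074930e+01]), 'qd': array([ 0.08044897, -0.07907564,  0.10227976, -0.02717506, -0.01762367,
       -0.00236816]), 'joint_torque': array([-1.42640565e-03, -5.84165347e+01,  2.93751580e+01,  7.01544285e+00,
        1.01456948e-02, -5.35335744e-05]), 'tcp_pos': array([ 0.30236555, -0.60303085,  0.24471871]), 'eef_rot': array([ 1.79914221e+02, -8.64819409e-03, -1.53374345e+02]), 'contact_force': array([0.62399669, 0.48794692, 0.76910282]), 'moment': array([-0.00459398,  0.01106747, -0.00157585]), 'gripper_force': 0.0, 'gripper_width': 0.08767594796169566}
```

View pics/top0.png

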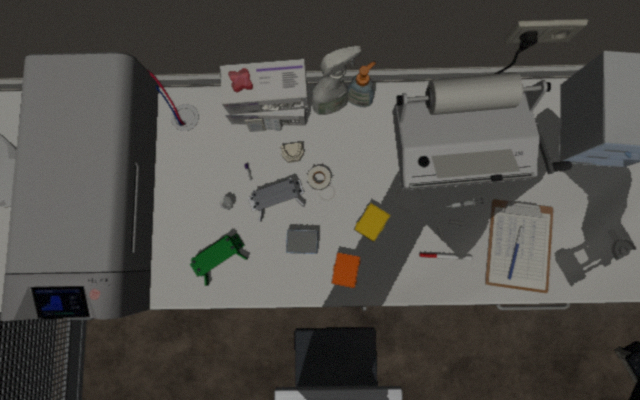

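View pics/scene0.png

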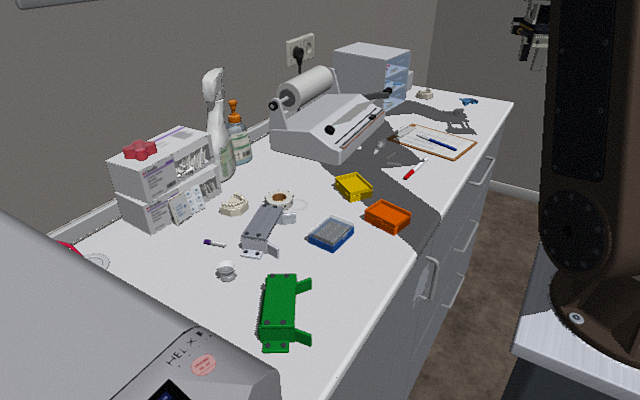

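The top view shows the grey gauge at about (276,192), the blue box at (302,239), the tape roll at (319,177) and the dish at (228,200). The green gauge and the orange and yellow boxes are decoys. Next I'll enlarge both views.

```bash
python3 - <<'E'
import cv2
a=cv2.imread("pics/top0.png")[165:265,235:345]; cv2.imwrite("pics/top0c.png",cv2.resize(a,None,fx=6,fy=6,interpolation=cv2.INTER_CUBIC))
a=cv2.imread("pics/scene0.png")[185:275,225:365]; cv2.imwrite("pics/scene0c.png",cv2.resize(a,None,fx=5,fy=5,interpolation=cv2.INTER_CUBIC))
E
```

```text
(no output)
```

View pics/top0c.png

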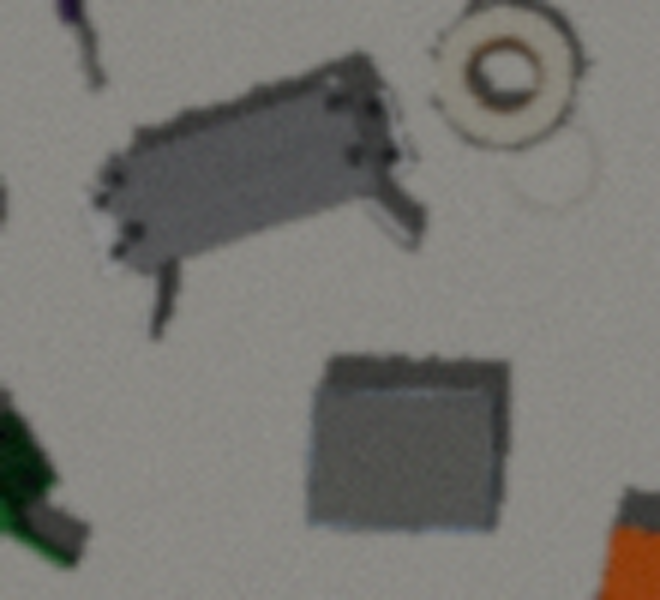

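View pics/scene0c.png

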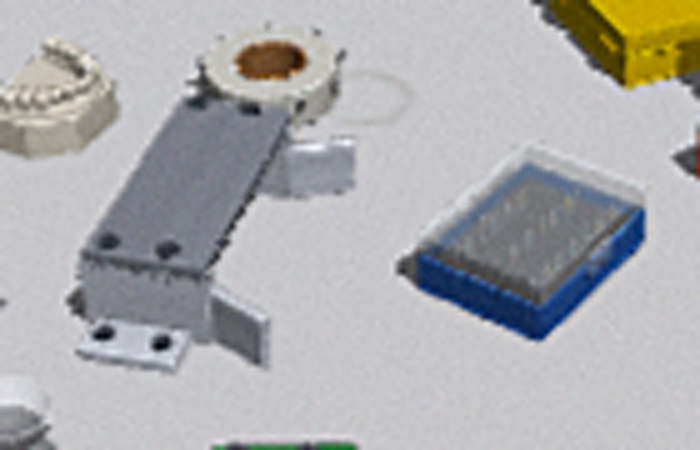

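In the top crop the gauge plate's front edge runs from about (150,272) to (378,190), and the box's top outline spans (308..500, 390..527). In the scene crop the box's foot corners are (418,278), (540,342) and (643,235), and the lip tips are (268,365) and (352,190).

```bash
cat > h.py <<'E'
import numpy as np,cv2
from scipy.optimize import least_squares
from plant import r
C={n:r.camera_info(n) for n in("scene","top")}
def proj(n,P,c=None):
    c=c or C[n]; q=np.c_[np.atleast_2d(P),np.ones(len(np.atleast_2d(P)))]@c["view"].T
    return np.c_[c["cx"]+c["fx"]*q[:,0]/-q[:,2], c["cy"]+c["fy"]*q[:,1]/q[:,2]]
def ray(n,uv,z,c=None):
    c=c or C[n]; R=c["view"][:3,:3]; o=-R.T@c["view"][:3,3]
    d=R.T@np.array([(uv[0]-c["cx"])/c["fx"],-(uv[1]-c["cy"])/c["fy"],-1.]); return o+d*(z-o[2])/d[2]
def place(p,L):
    L=np.array(L,float); c,s=np.cos(p[2]),np.sin(p[2])
    return np.c_[p[0]+c*L[:,0]-s*L[:,1],p[1]+s*L[:,0]+c*L[:,1],L[:,2]]
def fit(obs,p0):  # obs: (cam, uv, local mm)
    def f(p): return np.concatenate([(proj(n,place(p,[np.array(l)/1e3]))[0]-uv) for n,uv,l in obs])
    s=least_squares(f,p0,loss="soft_l1"); return s.x,s.fun.reshape(-1,2)
E
cat > m.py <<'E'
from h import *
T=lambda u,v:("top",np.array([235.+u/6-.4,165+v/6-.4])); S=lambda u,v:("scene",np.array([225.+u/5-.4,185+v/5-.4]))
g=[T(150,272)+((-25,56,42),),T(378,190)+((-25,-56,42),),T(110,165)+((25,56,42),),
   S(207,272)+((-25,56,42),),S(82,254)+((25,56,42),),S(290,112)+((-25,-56,42),),S(190,97)+((25,-56,42),),
   S(268,366)+((-51,62,0),),S(352,190)+((-51,-62,0),),S(355,142)+((-51,-62,26),),S(268,320)+((-51,62,26),)]
pg,rg=fit(g,[.6,.1,.3]); print("gauge",pg,np.degrees(pg[2]));print(rg.round(1).tolist())
b=[S(418,278)+((30,40,0),),S(540,342)+((-31,40,0),),S(643,235)+((-31,-40,0),),S(530,143)+((30,-40,30),),S(645,187)+((-31,-40,30),),
   T(308,526)+((-31,40,15),),T(497,528)+((-31,-40,15),)]
pb,rb=fit(b,[.5,.0,0]); print("box",pb,np.degrees(pb[2]));print(rb.round(1).tolist())
for n,p,q in [("tape",(319,177),.02),("dish",(228,200),.026),("orange",(346,268),.02),("yellow",(373,222),.02)]: print(n,ray("top",p,q))
c,s=np.cos(pg[2]),np.sin(pg[2]);d=pb[:2]-pg[:2];print("rel mm",1e3*(c*d[0]+s*d[1]),1e3*(-s*d[0]+c*d[1]),pb[2]-pg[2])
E
python3 m.py
```

```text
gauge [0.63816358 0.15309315 0.32395872] 18.561467670091684
[[-3.1, 1.5], [0.2, 0.7], [-2.5, 1.2], [-0.7, -1.2], [-0.2, -1.2], [0.3, -1.1], [-1.9, -1.0], [0.4, 0.8], [1.1, -0.8], [0.1, -0.9], [-0.4, -0.3]]
box [ 0.51891366  0.0830069  -0.07071887] -4.051892664369952
[[-0.6, 0.8], [-0.5, -0.7], [0.3, 0.6], [-0.8, -2.2], [0.5, -1.3], [0.3, 0.5], [-0.3, 1.9]]
tape [0.68790155 0.03719635 0.02      ]
dish [0.63019176 0.27606524 0.026     ]
orange [ 0.44950518 -0.02828357  0.02      ]
yellow [ 0.56612972 -0.10114634  0.02      ]
rel mm -135.3568455095049 -28.48070580559399 -0.3946775927762417
```

The poses agree with the stated start ranges: the box is at (-135, -28) mm and -0.39 rad in the gauge frame. I'll first push its -y end along an arc, which shifts it to +y and turns it at the same time, then push from behind.

>>> jog_arm:
  deltas:
    - [[-0.66,1.3,3.9,0,0.065],[-0.66,1.3,3.9,0,0.065],[-0.66,1.3,3.9,0,0.065],[-0.66,1.3,3.9,0,0.065],[-0.66,1.3,3.9,0,0.065],[-0.66,1.3,3.9,0,0.065],[-0.66,1.3,3.9,0,0.065],[-0.66,1.3,3.9,0,0.065]]

```text
time_s: 1.1
tcp_pos: [0.4066, -0.29, 0.2453]
eef_rot: [180.0, -0.0, -123.5]
contact_force: [1.0, 0.2, -0.4]
gripper_width: 0.0165
gripper_force: 0.0
```

>>> jog_arm:
  deltas:
    - [[-0.66,1.3,3.9,0,0.065],[-0.66,1.3,3.9,0,0.065],[-0.66,1.3,3.9,0,0.065],[-0.66,1.3,3.9,0,0.065],[-0.66,1.3,3.9,0,0.065],[-0.66,1.3,3.9,0,0.065],[-0.66,1.3,3.9,0,0.065],[-0.66,1.3,3.9,0,0.065]]

```text
time_s: 2.1
tcp_pos: [0.5106, 0.022, 0.2454]
eef_rot: [180.0, -0.0, -93.7]
contact_force: [1.1, -0.7, 0.5]
gripper_width: 0.0149
gripper_force: 0.0
```

>>> jog_arm:
  deltas:
    - [[-0.66,0.4,0.1,0,0],[-0.66,0,0,0,0],[-0.66,0,0,0,0]]

```text
time_s: 2.48
tcp_pos: [0.5141, 0.0209, 0.2455]
eef_rot: [180.0, -0.0, -93.8]
contact_force: [0.2, -0.2, 0.2]
gripper_width: 0.0148
gripper_force: 0.0
```

```bash
python3 - <<'E'
from h import *
s=r.get_state();print(s["time_s"],s["tcp_pos"],s["eef_rot"],s["gripper_width"],s["contact_force"])
c=r.camera_info("wrist");np.save("w1.npy",c,allow_pickle=True);cv2.imwrite("pics/w1.png",r.capture("wrist"))
for P in([.5189,.083,.03],[.638,.153,.042]):print(proj(0,P,c))
E
```

```text
2.475 [0.51412095 0.02087761 0.24545027] [ 1.79977443e+02 -7.42288734e-03 -9.38477021e+01] 0.01477710812722874 [ 0.22157403 -0.17866547  0.17323118]
[[316.87436566 225.55527847]]
[[233.05962811 282.10484993]]
```

View pics/w1.png

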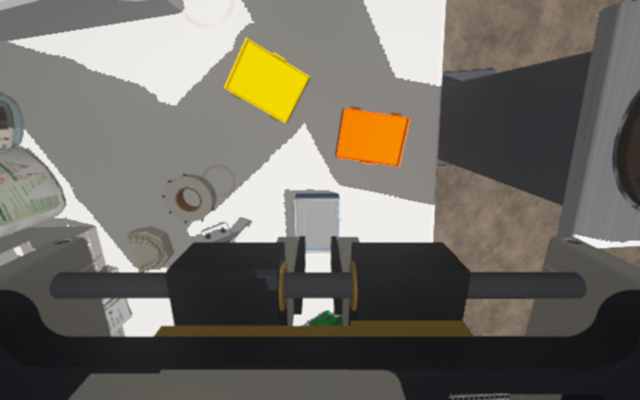

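The wrist view shows the blue box at about (317,222), which matches the predicted (317,225). The fingers are beside its -y end and the orange box is clear of them. I'll descend.

>>> jog_arm:
  deltas:
    - [[-0.66,0,0,-4,0],[-0.66,0,0,-4,0],[-0.66,0,0,-4,0],[-0.66,0,0,-4,0],[-0.66,0,0,-3,0],[-0.66,0,0,-2,0],[-0.66,0,0,-0.8,0],[-0.66,0,0,0,0]]

```text
time_s: 3.52
tcp_pos: [0.5145, 0.0212, 0.0276]
eef_rot: [180.0, -0.0, -93.8]
contact_force: [0.5, 0.2, 0.0]
gripper_width: 0.0146
gripper_force: 0.0
```

```bash
cat > arc.py <<'E'
# planned arc: pusher pose on the -y face, box in world now -> goal pose with gauge-frame (x,0,0)
from h import *
G=np.array([.63816,.15309,.32396]); B=np.array([.51891,.08301,-.07072])
c,s=np.cos(G[2]),np.sin(G[2]); 
for gx in(-135,-128,-120):
    T=np.array([G[0]+c*gx/1e3,G[1]+s*gx/1e3,G[2]]); th=T[2]-B[2]
    # rotation centre: T = C + R(th)(B-C)
    R=np.array([[np.cos(th),-np.sin(th)],[np.sin(th),np.cos(th)]])
    C=np.linalg.solve(np.eye(2)-R,T[:2]-R@B[:2]); l=C-B[:2]
    cb,sb=np.cos(B[2]),np.sin(B[2]); print(gx,"COR local mm",1e3*(cb*l[0]+sb*l[1]),1e3*(-sb*l[0]+cb*l[1]),"goal",T)
    print([ (1e3*place(T if k else B,[[0,-.0495,0]])[0,:2]).round(1).tolist() for k in(0,1)])
E
python3 arc.py
```

```text
-135 COR local mm -71.38449335445459 -13.349609696611404 goal [0.51018239 0.11011639 0.32396   ]
[[515.4, 33.6], [525.9, 63.2]]
-128 COR local mm -74.88449335445462 4.155447654661419 goal [0.51681827 0.11234465 0.32396   ]
[[515.4, 33.6], [532.6, 65.4]]
-120 COR local mm -78.88449335445449 24.1612274846876 goal [0.52440212 0.11489123 0.32396   ]
[[515.4, 33.6], [540.2, 68.0]]
```

>>> jog_arm:
  deltas:
    - [[-0.66,0,0.3,0,0],[-0.66,0,0.2,0,0],[-0.66,0.05,0.2,0,0],[-0.66,0,0.2,0,0],[-0.66,0.05,0.15,0,0],[-0.66,0,0.1,0,0],[-0.66,0,0.1,0,0],[-0.66,0,0,0,0]]

```text
time_s: 4.53
tcp_pos: [0.5155, 0.0342, 0.0275]
eef_rot: [180.0, -0.0, -93.8]
contact_force: [-0.3, -0.7, 0.6]
gripper_width: 0.015
gripper_force: 0.0
```

>>> jog_arm:
  deltas:
    - [[-0.66,0.19,0.24,0,0.033],[-0.66,0.18,0.24,0,0.033],[-0.66,0.17,0.25,0,0.033],[-0.66,0.17,0.25,0,0.033],[-0.66,0.16,0.26,0,0.033],[-0.66,0.15,0.26,0,0.033],[-0.66,0,0,0,0]]

```text
time_s: 5.4
tcp_pos: [0.5259, 0.0494, 0.0276]
eef_rot: [-180.0, 0.0, -82.4]
contact_force: [0.2, -0.3, 0.5]
gripper_width: 0.0151
gripper_force: 0.0
```

```bash
python3 - <<'E'
from h import *
a=r.capture("scene")[185:275,225:365]; b=r.capture("top")[165:265,235:345]
a=cv2.resize(a,None,fx=5,fy=5,interpolation=cv2.INTER_CUBIC);b=cv2.resize(b,(495,450),interpolation=cv2.INTER_CUBIC)
cv2.imwrite("pics/a2.png",a);print(a.shape)
E
```

```text
(450, 700, 3)
```

View pics/a2.png

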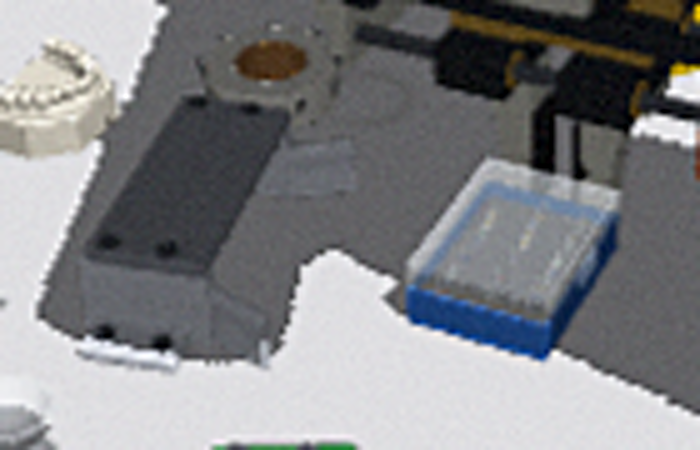

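The box is turning and moving as planned: its foot corners are now at about (410,318) and (547,357), and the fingers are at its far end. I'll finish the arc.

>>> jog_arm:
  deltas:
    - [[-0.66,0.14,0.27,0,0.033],[-0.66,0.13,0.27,0,0.033],[-0.66,0.12,0.28,0,0.033],[-0.66,0.11,0.28,0,0.033],[-0.66,0.1,0.28,0,0.033],[-0.66,0.09,0.29,0,0.033],[-0.66,0,0,0,0],[-0.66,0,0,0,0]]

```text
time_s: 6.5
tcp_pos: [0.5326, 0.0658, 0.0275]
eef_rot: [180.0, 0.0, -71.1]
contact_force: [0.3, 0.2, -0.2]
gripper_width: 0.0149
gripper_force: 0.0
```

```bash
python3 - <<'E'
from h import *
s=r.get_state();print(s["tcp_pos"],s["eef_rot"])
a=r.capture("scene")[185:285,285:365]; b=r.capture("top")[205:265,265:333]
a=cv2.resize(a,None,fx=5,fy=5,interpolation=cv2.INTER_CUBIC);b=cv2.resize(b,(400,353),interpolation=cv2.INTER_CUBIC)
b=cv2.copyMakeBorder(b,0,500-353,0,0,cv2.BORDER_CONSTANT)
cv2.imwrite("pics/a3.png",np.hstack([a,b]))
E
```

```text
[0.53256743 0.06584774 0.02752522] [ 1.79996975e+02  3.88333550e-03 -7.11086903e+01]
```

View pics/a3.png

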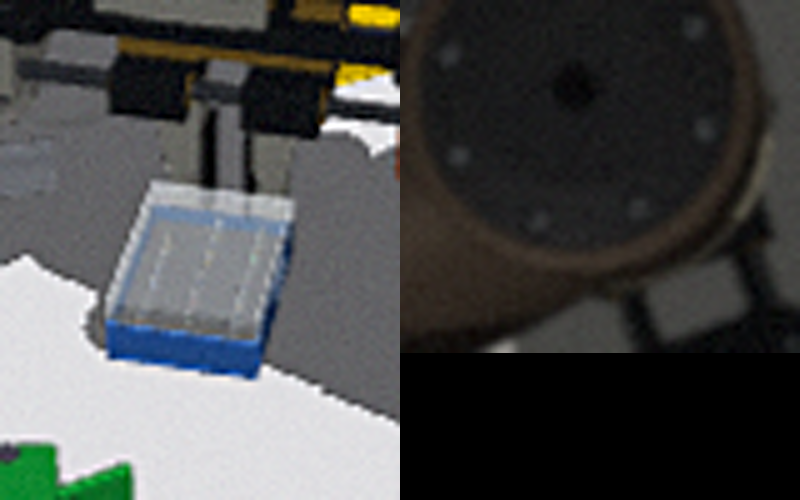

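The top view is blocked by the arm. In the scene half the box's foot corners are (108,356) and (257,378), and the far lid corners are (152,182) and (295,197).

```bash
python3 - <<'E'
from h import *
S=lambda u,v:("scene",np.array([285.+u/5-.4,185+v/5-.4]))
G=np.array([.63816,.15309,.32396])
b=[S(108,357)+((30,40,0),),S(257,379)+((-31,40,0),),S(152,182)+((30,-40,27),),S(295,197)+((-31,-40,27),)]
pb,rb=fit(b,[.517,.112,.32]);print(pb,rb.round(1).tolist())
c,s=np.cos(G[2]),np.sin(G[2]);d=pb[:2]-G[:2];print(1e3*(c*d[0]+s*d[1]),1e3*(-s*d[0]+c*d[1]),pb[2]-G[2])
# plan for rear push: tool axes (gauge frame) start points
for gx in(-128-31-9.5-18,-128-31-9.5,-5-31-9.5): print(gx,G[0]+c*gx/1e3,G[1]+s*gx/1e3)
E
```

```text
[0.51460158 0.11309906 0.33919814] [[-0.4, -0.3], [0.5, -0.3], [-0.2, 0.0], [0.1, 0.7]]
-129.86123453624694 1.420792244413681 0.015238141941838979
-186.5 0.461361301981982 0.09372274994465637
-168.5 0.478424983292032 0.09945256496340268
-45.5 0.5950268055773736 0.13860630092483575
```

The box is now at (-130, +1) mm and 0.015 rad in the gauge frame, so it is nearly lined up. I'll back off, rise and go round behind it.

>>> jog_arm:
  deltas:
    - [[-0.66,0.2,-0.6,0,0],[-0.66,0.3,-0.8,0,0],[-0.66,0,0,2,0],[-0.66,0,0,3,0],[-0.66,0,0,3,0],[-0.32,-0.79,0.41,0,-0.158],[-0.32,-0.79,0.41,0,-0.158],[-0.32,-0.79,0.41,0,-0.158]]

```text
time_s: 7.6
tcp_pos: [0.5138, 0.0636, 0.1077]
eef_rot: [-180.0, 0.0, -98.6]
contact_force: [0.5, -1.0, -0.3]
gripper_width: 0.0294
gripper_force: 0.0
```

>>> jog_arm:
  deltas:
    - [[-0.32,-0.79,0.41,0,-0.158],[-0.32,-0.79,0.41,0,-0.158],[-0.32,-0.79,0.41,0,-0.158],[-0.32,-0.79,0.41,0,-0.158],[-0.32,-0.79,0.41,0,-0.158],[-0.32,-0.79,0.41,0,-0.158],[-0.32,-0.79,0.41,0,-0.158],[-0.32,0,0,0,0]]

```text
time_s: 8.6
tcp_pos: [0.4585, 0.0925, 0.1077]
eef_rot: [180.0, 0.0, -161.6]
contact_force: [-0.7, -0.4, -0.4]
gripper_width: 0.0298
gripper_force: 0.0
```

>>> jog_arm:
  deltas:
    - [[-0.32,0,0,-3,0],[-0.32,0,0,-3,0],[-0.32,0,0,-2,0],[-0.32,0,0,0,0],[-0.32,0.47,0.16,0,0],[-0.32,0.47,0.16,0,0],[-0.32,0.38,0.13,0,0],[-0.32,0.19,0.06,0,0]]

```text
time_s: 9.6
tcp_pos: [0.4743, 0.0982, 0.0279]
eef_rot: [180.0, 0.0, -161.6]
contact_force: [0.2, -0.3, 0.7]
gripper_width: 0.0296
gripper_force: 0.0
```

>>> jog_arm:
  deltas:
    - [[-0.32,0.19,0.06,0,0],[-0.32,0.19,0.065,0,0],[-0.32,0.28,0.095,0,0],[-0.32,0.28,0.095,0,0],[-0.32,0.28,0.095,0,0],[-0.32,0.28,0.095,0,0],[-0.32,0.28,0.095,0,0],[-0.32,0.28,0.095,0,0]]

```text
time_s: 10.6
tcp_pos: [0.4945, 0.1049, 0.0275]
eef_rot: [-180.0, -0.0, -161.6]
contact_force: [-0.6, 0.3, -0.6]
gripper_width: 0.0296
gripper_force: 0.2
```

>>> jog_arm:
  deltas:
    - [[-0.32,0.28,0.095,0,0],[-0.32,0.28,0.095,0,0],[-0.32,0.28,0.095,0,0],[-0.32,0.28,0.095,0,0],[-0.32,0.28,0.095,0,0],[-0.32,0.28,0.095,0,0],[-0.32,0.28,0.095,0,0],[-0.32,0,0,0,0]]

```text
time_s: 11.6
tcp_pos: [0.5143, 0.1117, 0.0276]
eef_rot: [180.0, 0.0, -161.6]
contact_force: [-1.5, 0.4, 0.3]
gripper_width: 0.0298
gripper_force: 0.0
```

```bash
python3 - <<'E'
from h import *
s=r.get_state();p=s["tcp_pos"];print(p,s["eef_rot"],s["time_s"])
G=np.array([.63816,.15309,.32396]);c,k=np.cos(G[2]),np.sin(G[2]);d=p[:2]-G[:2];print("tcp in gauge",1e3*(c*d[0]+k*d[1]),1e3*(-k*d[0]+c*d[1]))
a=r.capture("scene")[185:285,230:360]
cv2.imwrite("pics/a4.png",cv2.resize(a,None,fx=6,fy=6,interpolation=cv2.INTER_CUBIC))
E
```

```text
[0.51427871 0.11168277 0.02760105] [ 1.79997648e+02  2.23893952e-02 -1.61617432e+02] 11.6
tcp in gauge -130.61814955144027 0.18095384297796974
```

View pics/a4.png

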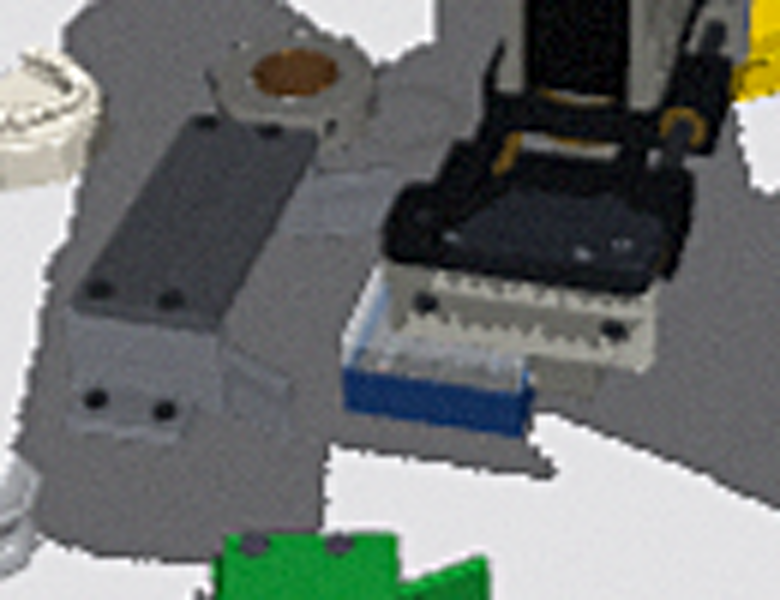

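The box stands upright against the fingers, with its +y foot corners at about (345,408) and (522,436).

```bash
python3 - <<'E'
from h import *
G=np.array([.63816,.15309,.32396]);c,k=np.cos(G[2]),np.sin(G[2])
for u,v in((345,409),(522,437),(290,437)):
    d=ray("scene",(230+u/6-.4,185+v/6-.4),0)[:2]-G[:2];print((1e3*(c*d[0]+k*d[1])).round(1),(1e3*(-k*d[0]+c*d[1])).round(1))
E
```

```text
-62.1 41.6
-122.2 42.0
-48.8 59.0
```

Its y offset is about +2 to +3 mm and it is square. I'll steer slightly to -y and go on.

>>> jog_arm:
  deltas:
    - [[-0.32,0.29,0.075,0,0],[-0.32,0.29,0.075,0,0],[-0.32,0.29,0.075,0,0],[-0.32,0.29,0.075,0,0],[-0.32,0.29,0.075,0,0],[-0.32,0.29,0.075,0,0],[-0.32,0.29,0.075,0,0],[-0.32,0.29,0.075,0,0]]

```text
time_s: 12.65
tcp_pos: [0.5373, 0.1175, 0.0275]
eef_rot: [180.0, -0.0, -161.6]
contact_force: [-1.1, -0.8, 1.1]
gripper_width: 0.03
gripper_force: 0.4
```

>>> jog_arm:
  deltas:
    - [[-0.32,0.29,0.075,0,0],[-0.32,0.29,0.075,0,0],[-0.32,0.29,0.075,0,0],[-0.32,0.28,0.095,0,0],[-0.32,0.28,0.095,0,0],[-0.32,0.28,0.095,0,0],[-0.32,0.19,0.065,0,0],[-0.32,0,0,0,0]]

```text
time_s: 13.65
tcp_pos: [0.5564, 0.1234, 0.0276]
eef_rot: [180.0, 0.0, -161.6]
contact_force: [-1.5, 0.3, 0.3]
gripper_width: 0.0294
gripper_force: 0.0
```

```bash
python3 - <<'E'
from h import *
s=r.get_state();p=s["tcp_pos"];print(s["contact_force"],s["eef_rot"],s["time_s"])
G=np.array([.63816,.15309,.32396]);c,k=np.cos(G[2]),np.sin(G[2]);d=p[:2]-G[:2];print("tcp in gauge",1e3*(c*d[0]+k*d[1]),1e3*(-k*d[0]+c*d[1]))
a=r.capture("scene")[185:285,230:360]
cv2.imwrite("pics/a5.png",cv2.resize(a,None,fx=6,fy=6,interpolation=cv2.INTER_CUBIC))
E
```

```text
[-1.47735413  0.34163244  0.29232767] [ 1.79995641e+02  2.05487048e-02 -1.61621781e+02] 13.65
tcp in gauge -86.95731208151498 -2.1133200606903157
```

View pics/a5.png

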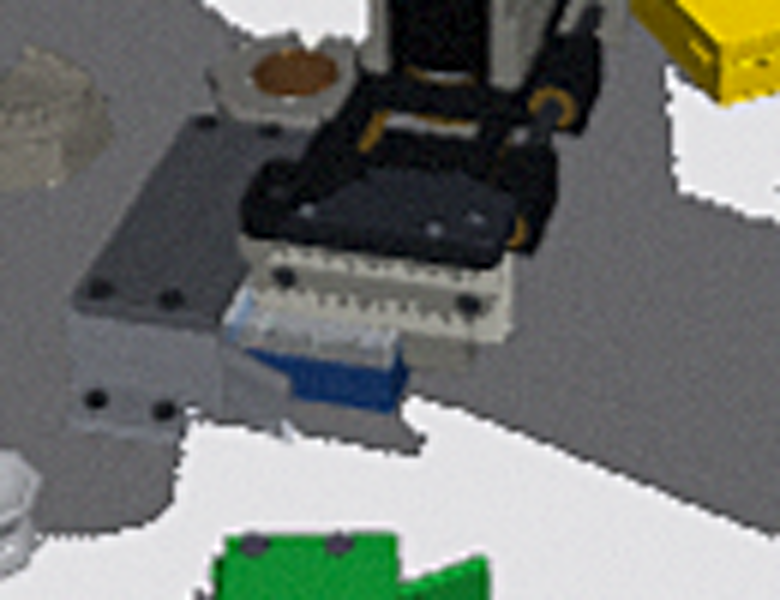

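The box is inside the lips and under the front edge of the plate, with no force building up. I'll carry on straight, then slow down for the stop.

>>> jog_arm:
  deltas:
    - [[-0.32,0.28,0.095,0,0],[-0.32,0.28,0.095,0,0],[-0.32,0.28,0.095,0,0],[-0.32,0.28,0.095,0,0],[-0.32,0.28,0.095,0,0],[-0.32,0.28,0.095,0,0],[-0.32,0.28,0.095,0,0],[-0.32,0.28,0.095,0,0]]

```text
time_s: 14.7
tcp_pos: [0.5787, 0.131, 0.0275]
eef_rot: [180.0, -0.0, -161.6]
contact_force: [-1.1, 0.3, 0.6]
gripper_width: 0.0297
gripper_force: 0.4
```

>>> jog_arm:
  deltas:
    - [[-0.32,0.28,0.095,0,0],[-0.32,0.19,0.065,0,0],[-0.32,0.19,0.065,0,0],[-0.32,0.1,0.03,0,0],[-0.32,0.1,0.03,0,0],[-0.32,0.1,0.03,0,0],[-0.32,0,0,0,0]]

```text
time_s: 15.58
tcp_pos: [0.5884, 0.1341, 0.0276]
eef_rot: [180.0, 0.0, -161.6]
contact_force: [0.2, 0.2, -0.8]
gripper_width: 0.03
gripper_force: 0.0
```

>>> jog_arm:
  deltas:
    - [[-0.32,0.1,0.03,0,0],[-0.32,0.1,0.03,0,0],[-0.32,0.1,0.03,0,0],[-0.32,0.1,0.035,0,0],[-0.32,0,0,0,0]]

```text
time_s: 16.2
tcp_pos: [0.5923, 0.1353, 0.0276]
eef_rot: [180.0, 0.0, -161.6]
contact_force: [-0.6, 1.1, -0.7]
gripper_width: 0.0297
gripper_force: 0.0
```

>>> jog_arm:
  deltas:
    - [[-0.32,0.1,0.03,0,0],[-0.32,0.1,0.03,0,0],[-0.32,0,0,0,0]]

```text
time_s: 16.58
tcp_pos: [0.5943, 0.136, 0.0276]
eef_rot: [-180.0, 0.0, -161.6]
contact_force: [0.2, -0.5, 0.2]
gripper_width: 0.0299
gripper_force: 0.0
```

>>> jog_arm:
  deltas:
    - [[-0.32,0.1,0.03,0,0],[-0.32,0,0,0,0]]

```text
time_s: 16.82
tcp_pos: [0.5953, 0.1362, 0.0276]
eef_rot: [180.0, 0.0, -161.6]
contact_force: [-1.0, 0.4, -0.1]
gripper_width: 0.0297
gripper_force: 0.1
```

Gauge x is about -46, so the stop should be within a few millimetres. I'll take single small steps and watch the force.

>>> jog_arm:
  deltas:
    - [[-0.32,0.1,0.03,0,0],[-0.32,0,0,0,0]]

```text
time_s: 17.08
tcp_pos: [0.5962, 0.1365, 0.0275]
eef_rot: [-180.0, 0.0, -161.6]
contact_force: [-0.6, -0.5, -0.9]
gripper_width: 0.0298
gripper_force: 0.1
```

>>> jog_arm:
  deltas:
    - [[-0.32,0.1,0.03,0,0],[-0.32,0,0,0,0]]

```text
time_s: 17.32
tcp_pos: [0.5973, 0.1368, 0.0276]
eef_rot: [180.0, 0.0, -161.6]
contact_force: [0.4, 0.2, -0.9]
gripper_width: 0.0302
gripper_force: 0.1
```

>>> jog_arm:
  deltas:
    - [[-0.32,0.1,0.03,0,0],[-0.32,0,0,0,0]]

```text
time_s: 17.58
tcp_pos: [0.5976, 0.1369, 0.0274]
eef_rot: [-180.0, -0.1, -161.6]
contact_force: [-3.1, -0.6, 1.1]
gripper_width: 0.03
gripper_force: 1.5
```

>>> jog_arm:
  deltas:
    - [[-0.32,0.1,0.035,0,0],[-0.32,0,0,0,0]]

```text
time_s: 17.82
tcp_pos: [0.5977, 0.1368, 0.0273]
eef_rot: [-180.0, -0.2, -161.6]
contact_force: [-6.5, -0.4, 3.0]
gripper_width: 0.0298
gripper_force: 3.1
```

The box is against the stop: force 6.5 N with no further motion. To be sure it is square, I'll back off slightly and press each side in turn with a small yaw.

>>> jog_arm:
  deltas:
    - [[-0.32,-0.28,-0.095,0,0],[-0.32,0,0,0,0.05],[-0.32,0.1,0.03,0,0],[-0.32,0.1,0.03,0,0],[-0.32,0,0,0,0],[-0.32,0,0,0,0]]

```text
time_s: 18.58
tcp_pos: [0.5966, 0.1363, 0.0272]
eef_rot: [-180.0, -0.2, -158.9]
contact_force: [-7.3, -0.8, 4.7]
gripper_width: 0.0302
gripper_force: 3.8
```

>>> jog_arm:
  deltas:
    - [[-0.32,-0.2,-0.06,0,0],[-0.32,0,0,0,-0.1],[-0.32,0.1,0.03,0,0],[-0.32,0.1,0.03,0,0],[-0.32,0,0,0,0],[-0.32,0,0,0,0]]

```text
time_s: 19.32
tcp_pos: [0.5965, 0.1364, 0.0272]
eef_rot: [-180.0, -0.2, -164.5]
contact_force: [-8.6, -1.4, 5.3]
gripper_width: 0.0297
gripper_force: 4.2
```

Both sides bottom out at the same depth, so the box is square. I'll retreat, rise and look.

>>> jog_arm:
  deltas:
    - [[-0.32,-0.3,-0.1,0,0],[-0.32,-0.95,-0.32,0,0],[-0.32,-1.9,-0.64,0,0],[-0.32,0,0,3,0],[-0.32,0,0,4,0],[-0.32,0,0,5,0],[-0.32,-2,-4,2,0],[-0.32,-2,-6,0,0]]

```text
time_s: 20.32
tcp_pos: [0.528, 0.0275, 0.1698]
eef_rot: [180.0, 0.3, -164.4]
contact_force: [1.3, -0.1, -1.0]
gripper_width: 0.0295
gripper_force: 0.0
```

>>> jog_arm:
  deltas:
    - [[-0.32,0,-6,0,0],[-0.32,0,-6,0,0],[-0.32,0,-6,0,0],[-0.32,0,-6,0,0],[-0.32,0,-4,0,0],[-0.32,0,0,0,0],[-0.32,0,0,0,0]]

```text
time_s: 21.2
tcp_pos: [0.5268, -0.2527, 0.1675]
eef_rot: [180.0, 0.0, -164.5]
contact_force: [-0.3, 0.3, -0.0]
gripper_width: 0.03
gripper_force: 0.0
```

```bash
python3 - <<'E'
from h import *
s=r.get_state();print(s["tcp_pos"],s["time_s"],s["contact_force"])
a=r.capture("scene")[185:275,225:305];b=r.capture("top")[140:230,225:345-40]
z=lambda i:cv2.resize(i,None,fx=5,fy=5,interpolation=cv2.INTER_CUBIC)
cv2.imwrite("pics/a6.png",np.hstack([z(a),z(b)]))
E
```

```text
[ 0.52684505 -0.25271382  0.16745459] 21.2 [-0.25124296  0.33384484 -0.01167075]
```

View pics/a6.png

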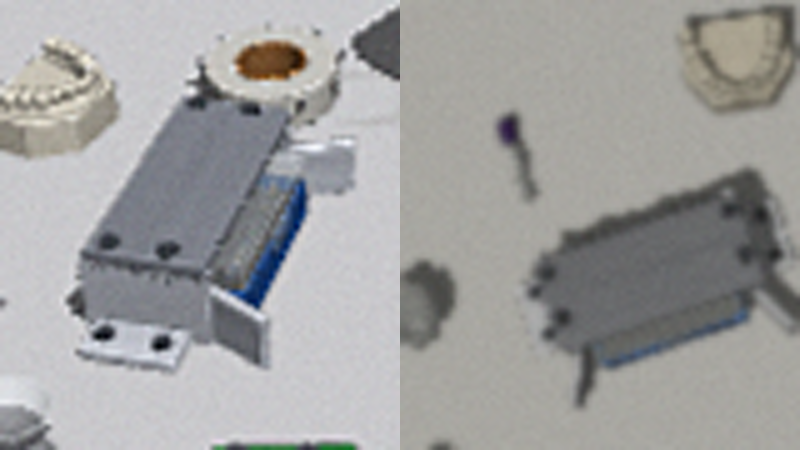

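The box sits under the plate with an even blue strip, (600,362) to (748,315), parallel to the plate's front edge. The bystanders in this view are where they were.

```bash
python3 -c "
from plant import r
print(r.close_job())"
```

```text
the job is handed in; nothing more can be done
None
```

The blue bur box cleared the gauge: it sits square against the stop under the top plate, pushed only with the fingertips at 9 N or less in the readings, and the job is handed in at about 21 s, with the arm clear and the neighbouring objects untouched as far as the last pictures show.

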